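Complete the pair in a block carrier, then lift it and hold it level

TASK

Set the nylon block that lies in front of the fence flat and square into the empty pocket of the blue carrier while the carrier stands on the worktop, without dropping it, and let go. Then take the carrier by its black grip bar, lift it about 10 cm straight up, keeping it level with both blocks in their pockets, and finish while still holding it there, level and steady. Leave the jar, the pipe clamp and the bolt alone.

Things in the scene. Friction and masses are not known exactly. Their poses are not given: they have to be found in the camera images.
- carrier: Loose blue plastic carrier, about 0.42 kg empty, at any yaw: base plate 66 (x) x 256 (y) x 14 (z) mm, a rectangular pocket toward each end and a lifting grip in the middle, 99 mm high in all. Origin at the centre of its underside, z up, y along its length. Pockets 43 (x) x 65 (y) mm, 9 mm deep, floor 5 mm above the carrier's underside, edges chamfered 2 mm.
- pocket_a (a point): Centre of the floor of the pocket at y = -85 mm of the carrier; it already holds the seated block at the start. Axes as the carrier's.
- pocket_b (a point): Centre of the floor of the pocket at y = +85 mm of the carrier; empty at the start. Axes as the carrier's. The plate's top is 9 mm above this floor. When loading this pocket, close the fingers along the carrier's x: along y the gripper would meet the grip bar.
- carrier_grip (a point): Centre of the black grip bar over the carrier's middle, 86 mm above its underside; axes as the carrier's. The bar is level, 84 long (x), 14 thick (y: pinch it this way) and 26 high (z) mm, on two 10 mm posts 48 mm apart; free space below and beside it down to the block tops, 39 mm above the carrier's underside. The loaded carrier roughly balances here.
- loose_block: Off-white nylon block to load, on the worktop near its front edge, right of the robot, before a fixed 14 mm high fence: 40 (x) x 62 (y) x 34 (z) mm, 0.11 kg, dark dot on top. Origin at the centre of its underside, z up. Fits either way round, 62 mm along the carrier's y. Grip it across its 40 mm (x) in its upper 22 mm, so that the fingertips clear the carrier's plate.
- seated_block: A second block just like the loose one, lying in pocket_a of the carrier from the start; it stays there. Origin at the centre of its underside.
- sample_jar_a: Bystander: sample jar with yellow cap and green label, 42 mm across, 106 mm tall, standing behind the fence in front of the mill. Origin at the centre of its underside. Leave alone.
- tri_clamp: Bystander: steel pipe clamp ring with brass wing nut, 68 x 98 x 14 mm, lying behind the fence. Origin at the centre of its underside. Leave alone.
- bolt_m10: Bystander: steel bolt 57 mm long, 19 mm over the head, lying near the front edge beside the fixed toggle clamp. Origin at its middle, underside. Leave alone.
Things that resemble listed ones, but are neither listed nor needed, are in the scene too. Leave any pink or turquoise look-alike of the seated_block alone.

How it is judged:
On the way:
1. the loose block lies flat and square in the empty pocket, let go, while the carrier stands on the worktop (distance between loose_block and pocket_b below 0.0045 m and z of loose_block in the frame of pocket_b below 0.002 m and angle between the z axis of loose_block and the z axis of carrier, either way round below 0.035 rad and angle between the x axis of loose_block and the x axis of carrier, either way round below 0.09 rad and contact force between the fingers and loose_block below 0.1 N and height (world z) of carrier below 0.004 m and angle between carrier's own z axis and vertical below 0.03 rad and linear speed of loose_block below 0.02 m/s), for 0.2 s.
At the end, for the whole second after the job is handed in: The fingers hold the carrier, its underside 60 to 160 mm above the worktop and within 200 mm of its start, level within 5 degrees and still (20 mm/s, 0.1 rad/s); they touch no block; both blocks lie on their pocket floors (centres within 4.5 mm, flat within 2 degrees, square within 5) (height (world z) of carrier between 0.06 and 0.16 m and angle between carrier's own z axis and vertical below 0.087 rad and linear speed of carrier below 0.02 m/s and angular speed of carrier below 0.1 rad/s and contact force between the fingers and carrier above 2 N and contact force between the fingers and loose_block below 0.1 N and contact force between the fingers and seated_block below 0.1 N and distance between loose_block and pocket_b below 0.0045 m and z of loose_block in the frame of pocket_b below 0.002 m and angle between the z axis of each of loose_block, seated_block and the z axis of carrier, either way round below 0.035 rad and angle between the x axis of each of loose_block, seated_block and the x axis of carrier, either way round below 0.09 rad and distance between seated_block and pocket_a below 0.0045 m and z of seated_block in the frame of pocket_a below 0.002 m and distance of carrier from where it was at the start of the episode below 0.2 m); the arm keeps its last pose, push and grip.
It fails at once if the loose block is dropped (faster than 0.5 m/s out of the fingers) (linear speed of loose_block above 0.5 m/s and contact force between the fingers and loose_block below 0.05 N and height (world z) of carrier below 0.01 m).
It fails at once if the carrier tips by more than 15 degrees (angle between carrier's own z axis and vertical above 0.26 rad).
It fails at once if the jar is moved by more than 30 mm (distance of sample_jar_a from where it was at the start of the episode above 0.03 m).
It fails at once if the pipe clamp is moved by more than 30 mm (distance of tri_clamp from where it was at the start of the episode above 0.03 m).
It fails at once if the bolt is moved by more than 30 mm (distance of bolt_m10 from where it was at the start of the episode above 0.03 m).
It also fails if it takes over 56 s, if anything falls off the work surface, if the arm or the gripper's body presses on something with over 40 N, if the wrist force passes 120 N, or if a joint passes its speed limit or range.

ROBOT

A 6-joint arm with a two-finger parallel gripper is mounted at the origin on a cart in front of the work surface, level with it; the furniture and walls round the work are solid. World frame = base frame: x ahead of the robot, y to its left, z up, the work surface at z = 0. Lengths are in m, angles in rad, forces in N, time in s.
With the tool pointing down it reaches from about 0.225 to 0.875 m from the base axis. Payload 3.4 kg.
Tool frame: the origin (TCP) lies at the very end of the fingers, on their centre line; the grasp point (between the pads) lies behind it (manip.grasp_offset is the z of the grasp point in the tool frame, in m); z points along the fingers, y is the line along which they close (so a half turn about z gives the same grasp; the last joint's range is limited). The gripper opens to 85 mm and grips with 20 to 120 N. Pads are 22 mm wide; open, the fingers measure 114 mm over their backs; the gripper's body (76 mm by 85 mm) begins 54 mm behind the grasp point. The pads swing forward as they close: fully open they stand 13 mm farther back than shut.
Start: joints at [1.143, 0.276, 1.505, -0, 1.361, -0.121], TCP at [0.174, 0.548, 0.231] pointing down, gripper open.
Joint ranges: [-2.89, 2.89], [-0.75, 2.08], [0.22, 2.7], [-1.18, 4.32], [0.11, 2.71], [-2.7, 2.7]. Speed limits (rad/s): [2.57, 2.57, 3.14, 3.14, 3.14, 3.14].

INTERFACE

Orientations are given as a unit quaternion [w, x, y, z].
In Python, from rig import manip gives the robot as it stands.
- The arm moves only by the shell command python3 -m pendant 'ROWS' [FORCE]. ROWS is JSON, a list of rows, each an object of numbers: "dx", "dy", "dz": the shift along the tool's x, y, z in m; "rx", "ry", "rz": the turn, a rotation vector about the tool's x, y, z in degrees; "hand": the finger opening in m, from 0 to 0.0854. In form: [{"dx": .., "dy": .., "dz": .., "rx": .., "ry": .., "rz": .., "hand": ..}, ...]. A call has 1 to 12 rows; each row shifts and turns the commanded pose from where the row before left it, along the tool's axes as they then stand; what a row does not reach is not made up. A row lasts 1/12 s, in which the tool goes at most 41.7 mm and 7.16 degrees, less where a joint would pass 70% of its speed; a pose out of reach is approached as far as the arm can. A call is refused whole if a number of a shift passes 0.0417 or a number of a turn 7.16, either way. A call with a gripper value outside its range is refused whole. The fingers move at their own pace and stop on an object; FORCE is the grip in N (left out, the last holds). Time passes only in rows, so rows that do not move let the fingers close. It gives the time, the measured TCP pose, the force, the opening and the grip force at its end, in the units of the state.
- manip.get_state(): the state, without advancing time (a new reading comes with each control period).
- manip.get_image(name): name is "scene" or "top"; returns a dict with "frame" (400x640x3 uint8, red, green, blue), "fx", "fy", "cx", "cy" (pixels), "position" and "attitude" of the camera in the world. Camera axes: x right, y up, looking along -z (the intrinsics and any distortion apply to the point x, -y, -z); pixel columns grow to the right and rows downward; lengths in m; the calibration is good to about 2 mm. A picture is of the moment at which its call begins. There is no depth.
- manip.sign_off(): hands the job in; it is judged then, once.
The state is a dict: "clock": time; "qpos": joint angles; "qd": joint speeds; "effort": joint torques, N m; "position": TCP position; "ee_rot": TCP orientation; "contact_force": force on the tool from outside, world axes, zero at the start; "moment": the same for the moment, N m; "width": finger opening in m; "gripper_force": force on a finger pad.
Only numpy, scipy, OpenCV 4.12 (cv2) and the standard library are available. Lean on these libraries where they do the work, as an engineer would, in place of code of your own. Each camera call takes 0.05 s, during which the arm holds its last target. There are 200 camera calls.

## Working session

There is one attempt and no reset: what is moved stays moved. The work goes in short steps, Python scripts to look and compute and a shell command to move; the robot and the scene stay as the last step left them, time stands still between calls to the robot, and variables do not carry over. Pictures are saved under pics/ and viewed, at most 10 in all, crops included, and the job is handed in when it is done.

```bash
ls; mkdir -p pics; python3 - <<'E'
from rig import manip
import cv2,numpy as np
print(manip.get_state(), manip.grasp_offset)
for n in("scene","top"):
    d=manip.get_image(n); cv2.imwrite(f"pics/{n}0.png",d["frame"][:,:,::-1])
    np.save(f"pics/{n}0.npy",d,allow_pickle=True)
    print({k:v for k,v in d.items() if k!="frame"})
E
```

```text
pics
{'clock': 0.0, 'qpos': array([ 1.14301340e+00,  2.76569936e-01,  1.50614628e+00, -3.80094346e-05,
        1.36068542e+00, -1.21026091e-01]), 'qd': array([ 3.48774285e-04,  9.17208913e-04,  1.04044742e-03,  1.65306664e-05,
       -1.52639653e-03,  4.67434800e-04]), 'effort': array([ 1.90635823e-03, -4.16770363e+01, -2.45810062e+01,  2.58770960e-04,
        1.11389984e-02,  2.94626250e-05]), 'position': array([0.17344111, 0.54765798, 0.23044876]), 'ee_rot': array([-2.27205713e-04,  1.52773757e-01,  9.88260776e-01, -8.75687606e-04]), 'contact_force': array([ 0.94827541,  0.48182592, -0.87052777]), 'moment': array([ 0.01516123,  0.04409753, -0.03636897]), 'gripper_force': 0.0, 'width': 0.08513654718081522} -0.0187
{'fx': 369.1337483625686, 'fy': 369.1337483625686, 'cx': 321.13319021436126, 'cy': 196.65912928047058, 'position': array([ 0.031539  , -0.6986071 ,  0.61318114]), 'attitude': array([ 0.83287832,  0.46880621, -0.13737779, -0.26011879])}
{'fx': 461.8486111768299, 'fy': 461.8486111768299, 'cx': 310.26720332643316, 'cy': 203.70937645564092, 'position': array([0.26724101, 0.00602352, 1.37377426]), 'attitude': array([ 0.71362949,  0.07001082, -0.05475497, -0.69486209])}
```

View pics/scene0.png

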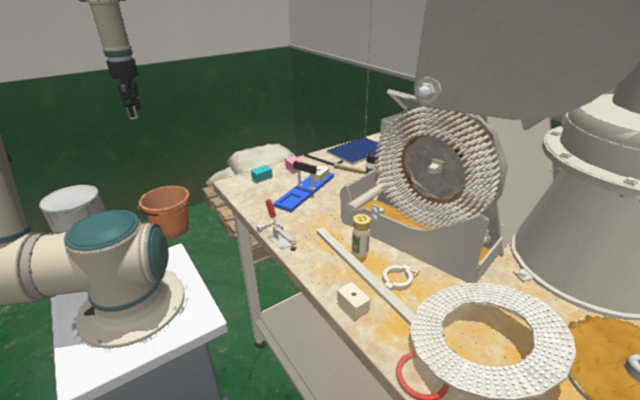

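View pics/top0.png

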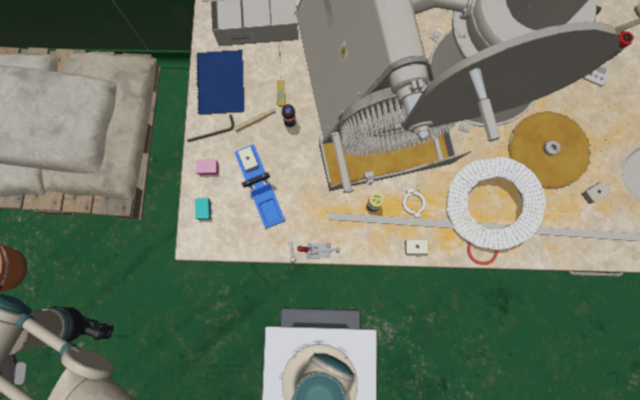

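The pictures show these candidates for the loose block:
- Off-white block with a dot, in front of the fence: top (416,247), scene (354,300). This fits the description.
- Seated block in the carrier: top (247,158).
- Pink look-alike: top (207,167).
- Turquoise look-alike: top (203,208).

The carrier is at top (260,186), with its empty pocket at (268,208) and the black bar at (256,181). I choose the block at (416,247) and check it in one close crop.

```bash
cat > h.py <<'E'
import numpy as np, cv2
from scipy.spatial.transform import Rotation as R
def rot(q): return R.from_quat([q[1],q[2],q[3],q[0]])
def cast(d,px,z):
    px=np.atleast_2d(np.asarray(px,float))
    v=np.c_[(px[:,0]-d["cx"])/d["fx"],-(px[:,1]-d["cy"])/d["fy"],-np.ones(len(px))]
    v=rot(d["attitude"]).apply(v); p=np.asarray(d["position"])
    return p+v*((z-p[2])/v[:,2])[:,None]
def proj(d,P):
    c=rot(d["attitude"]).inv().apply(np.atleast_2d(P)-d["position"])
    return np.c_[d["cx"]+d["fx"]*c[:,0]/-c[:,2],d["cy"]-d["fy"]*c[:,1]/-c[:,2]]
def load(n): return np.load(f"pics/{n}.npy",allow_pickle=True).item()
def rect(P):
    r=cv2.minAreaRect(P[:,:2].astype(np.float32)*1000)   # mm
    return r, cv2.boxPoints(r)
E
python3 - <<'E'
from h import *
t,s=load("top0"),load("scene0")
a=cv2.resize(t["frame"][225:270,385:450],None,fx=6,fy=6,interpolation=cv2.INTER_NEAREST)
b=cv2.resize(t["frame"][135:235,225:290],None,fx=5,fy=5,interpolation=cv2.INTER_NEAREST)
c=cv2.resize(s["frame"][275:325,325:380],None,fx=6,fy=6,interpolation=cv2.INTER_NEAREST)
W=np.zeros((590,800,3),np.uint8)
W[:270,:390]=a; W[280:580,:330]=c; W[:500,400:725]=b
cv2.imwrite("pics/crop1.png",W[:,:,::-1])
for n,d in(("top",t),("scene",s)):
    hsv=cv2.cvtColor(d["frame"],cv2.COLOR_RGB2HSV)
    m=cv2.inRange(hsv,(105,130,90),(125,255,255))
    k,l,st,ce=cv2.connectedComponentsWithStats(m)
    for i in range(1,k):
        if st[i,4]>30: print(n,"blue",st[i],ce[i])
    p=(416,253) if n=="top" else (354,290)
    print(n,"rgb",[d["frame"][y,x].tolist() for x,y in ((p[0],p[1]),(p[0]-7,p[1]-5),(p[0]+25,p[1]))])
E
```

```text
top blue [ 198   51   45   63 2582] [220.13749032  82.09682417]
top blue [236 146  29  34 266] [252.10526316 167.16165414]
top blue [252 180  32  48 855] [266.60350877 204.00584795]
top rgb [[161, 161, 149], [208, 210, 194], [206, 193, 173]]
scene blue [330 137  47  24 585] [355.25128205 149.12307692]
scene blue [275 173  58  38 666] [298.98048048 193.78978979]
scene rgb [[250, 245, 226], [248, 243, 225], [231, 226, 203]]
```

View pics/crop1.png

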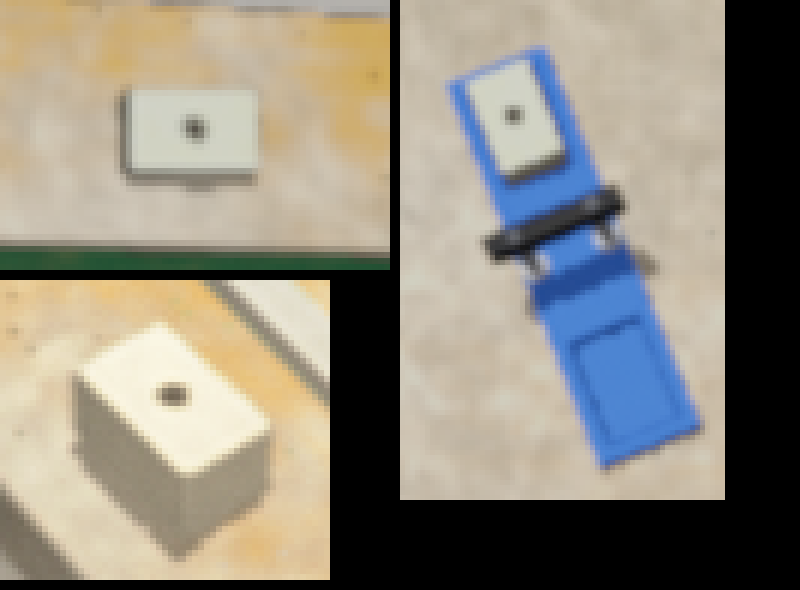

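The crop confirms the choice. The block in front of the fence is off-white with a dot, its top corners at about (406.5,239.5) to (427.5,253.2) in top. The blue carrier's corners are at about (235,152), (254,144), (285,220) and (265.5,228).

```bash
cat > meas.py <<'E'
from h import *
def dot(d,g,r=4):
    # centroid of darkness round the guess
    x,y=map(int,g); f=cv2.cvtColor(d["frame"],cv2.COLOR_RGB2GRAY).astype(float)[y-r:y+r+1,x-r:x+r+1]
    w=np.clip(np.percentile(f,60)-12-f,0,None); Y,X=np.mgrid[y-r:y+r+1,x-r:x+r+1]
    return np.array([(w*X).sum(),(w*Y).sum()])/w.sum()
def maskrect(m,d,z,seed):
    k,l,st,ce=cv2.connectedComponentsWithStats(m); i=l[int(seed[1]),int(seed[0])]
    yx=np.argwhere(l==i); return rect(cast(d,yx[:,::-1],z))
E
python3 - <<'E'
from meas import *
t,s=load("top0"),load("scene0")
for name,gt,gs,z in (("loose",(416.5,246),(353.5,294.5),.034),("seated",(247,158),(0,0),.039)):
    p=dot(t,gt,3); print(name,p,cast(t,p,z).round(4))
    if gs[0]: q=dot(s,gs,3); print(q,cast(s,q,z).round(4))
# loose top face
g=t["frame"].astype(int)
hsv=cv2.cvtColor(t["frame"],cv2.COLOR_RGB2HSV)
m=np.zeros(g.shape[:2],np.uint8); box=g[232:262,398:438]
m[232:262,398:438]=((abs(box-[209,211,195]).max(2)<18)&(hsv[232:262,398:438,1]<27))*255
m=cv2.morphologyEx(m,cv2.MORPH_OPEN,np.ones((3,3)))
print("loose rect",maskrect(m,t,.034,(410,247)))
c=np.array([(131,90),(258,90),(258,172),(131,172)])/6+[384.5,224.5]
print("loose corners",cast(t,c,.034).round(4))
c=np.array([(75,375),(160,324),(270,425),(183,473)])-[0,280]; c=c/6+[324.5,274.5]
print("scene corners",cast(s,c,.034).round(4), cast(s,c,.034).mean(0))
# carrier
m=cv2.inRange(hsv,(100,100,60),(130,255,255)); m[:135]=0;m[235:]=0;m[:,:225]=0;m[:,290:]=0
yx=np.argwhere(m); print("carrier rect",rect(cast(t,yx[:,::-1],.014)))
c=np.array([(449,85),(547,47),(703,427),(604,468)])-[400,0]; c=c/5+[224.5,134.5]
w=cast(t,c,.014);print("carrier corners",w.round(4),w.mean(0))
c=np.array([(570,345),(640,318),(685,415),(612,442)])-[400,0]; c=c/5+[224.5,134.5]
w=cast(t,c,.014);print("pocket corners",w.round(4),w.mean(0))
c=np.array([(487,243),(622,200)])-[400,0]; c=c/5+[224.5,134.5]
print("bar",cast(t,c,.099).round(4),cast(t,c,.099).mean(0))
E
```

```text
loose [417.03422053 246.01140684] [[ 0.3897 -0.2733  0.034 ]]
[353.39756624 293.70455946] [[ 0.3915 -0.2739  0.034 ]]
seated [247.28499407 157.55338078] [[0.641  0.2311 0.039 ]]
loose rect (((389.792236328125, -273.0340576171875), (34.642356872558594, 58.24706268310547), 1.5156394243240356), array([[ 371.7068 , -244.37886],
       [ 373.24744, -302.60553],
       [ 407.8777 , -301.68927],
       [ 406.33704, -243.46259]], dtype=float32))
loose corners [[ 0.4078 -0.2427  0.034 ]
 [ 0.4094 -0.3036  0.034 ]
 [ 0.3699 -0.303   0.034 ]
 [ 0.3683 -0.2423  0.034 ]]
scene corners [[ 0.369  -0.2465  0.034 ]
 [ 0.4091 -0.244   0.034 ]
 [ 0.4101 -0.3037  0.034 ]
 [ 0.3723 -0.3032  0.034 ]] [ 0.39015383 -0.27435019  0.034     ]
carrier rect (((561.8364868164062, 195.40447998046875), (255.47274780273438, 64.63628387451172), 24.045068740844727), array([[432.0162 , 172.87138],
       [458.35263, 113.84389],
       [691.65674, 217.93758],
       [665.3203 , 276.9651 ]], dtype=float32))
carrier corners [[0.6662 0.2762 0.014 ]
 [0.6918 0.2173 0.014 ]
 [0.4588 0.1124 0.014 ]
 [0.4328 0.1704 0.014 ]] [0.56240483 0.19406891 0.014     ]
pocket corners [[0.5064 0.1942 0.014 ]
 [0.5239 0.1528 0.014 ]
 [0.4658 0.1235 0.014 ]
 [0.4485 0.1663 0.014 ]] [0.48613781 0.15918229 0.014     ]
bar [[0.549  0.2324 0.099 ]
 [0.5758 0.1568 0.099 ]] [0.56241351 0.19459815 0.099     ]
```

```bash
cat > go.py <<'E'
# python3 go.py x y z yawdeg : shift and turn to the goal (tool pointing down, tool y at yaw)
import sys
from h import *; from rig import manip
x,y,z,a=map(float,sys.argv[1:5]); a=np.radians(a)
s=manip.get_state(); Rc=rot(s["ee_rot"])
Y=np.array([np.cos(a),np.sin(a),0]); Z=np.array([0,0,-1.]); Rg=R.from_matrix(np.c_[np.cross(Y,Z),Y,Z])
D=np.array([x,y,z])-s["position"]
print("t",s["clock"].round(2),"pos",s["position"].round(4),"w",s["width"],"gf",s["gripper_force"],"F",s["contact_force"].round(1))
print("turn",(Rc.inv()*Rg).as_rotvec(degrees=True).round(2),"shift now mm",(Rc.inv().apply(D)*1e3).round(1),"shift after turn mm",(Rg.inv().apply(D)*1e3).round(1))
E
python3 go.py 0.390 -0.2735 0.15 1.5
python3 -m pendant '[{"rz":7.1,"hand":0.075},{"rz":7.1},{"rz":7.1},{"rz":7.1},{"rz":7.1},{"rz":7.1},{"rz":7.1},{"rz":7.1},{"rz":7.1},{"rz":7.0}]'
python3 go.py 0.390 -0.2735 0.15 1.5
```

```text
Traceback (most recent call last):
  File "go.py", line 8, in <module>
    print("t",s["clock"].round(2),"pos",s["position"].round(4),"w",s["width"],"gf",s["gripper_force"],"F",s["contact_force"].round(1))
              ^^^^^^^^^^^^^^^^
AttributeError: 'float' object has no attribute 'round'
invalid input
Traceback (most recent call last):
  File "go.py", line 8, in <module>
    print("t",s["clock"].round(2),"pos",s["position"].round(4),"w",s["width"],"gf",s["gripper_force"],"F",s["contact_force"].round(1))
              ^^^^^^^^^^^^^^^^
AttributeError: 'float' object has no attribute 'round'
```

```bash
sed -i 's/s\["clock"\].round(2)/round(s["clock"],2)/' go.py
python3 -m pendant '[{"dx":0,"dy":0,"dz":0,"rx":0,"ry":0,"rz":7.1,"hand":0.075},{"dx":0,"dy":0,"dz":0,"rx":0,"ry":0,"rz":7.1,"hand":0.075},{"dx":0,"dy":0,"dz":0,"rx":0,"ry":0,"rz":7.1,"hand":0.075},{"dx":0,"dy":0,"dz":0,"rx":0,"ry":0,"rz":7.1,"hand":0.075},{"dx":0,"dy":0,"dz":0,"rx":0,"ry":0,"rz":7.1,"hand":0.075},{"dx":0,"dy":0,"dz":0,"rx":0,"ry":0,"rz":7.1,"hand":0.075},{"dx":0,"dy":0,"dz":0,"rx":0,"ry":0,"rz":7.1,"hand":0.075},{"dx":0,"dy":0,"dz":0,"rx":0,"ry":0,"rz":7.1,"hand":0.075},{"dx":0,"dy":0,"dz":0,"rx":0,"ry":0,"rz":7.1,"hand":0.075},{"dx":0,"dy":0,"dz":0,"rx":0,"ry":0,"rz":7.0,"hand":0.075}]'
python3 go.py 0.390 -0.2735 0.15 1.5
```

```text
clock: 0.93
position: [0.1735, 0.5479, 0.2308]
ee_rot: [0.0, 0.7, 0.714, -0.001]
contact_force: [-0.5, 0.4, -0.2]
width: 0.0749
gripper_force: 0.0
t 0.93 pos [0.1735 0.5479 0.2308] w 0.07493013125218555 gf 0.0 F [-0.5  0.4 -0.2]
turn [-0.03  0.06 -0.33] shift now mm [-825.5  199.7   81.5] shift after turn mm [-826.7  194.9   80.8]
```

```bash

python3 -m pendant '[{"dx":-0.034,"dy":0.008,"hand":0.075},{"dx":-0.034,"dy":0.008,"hand":0.075},{"dx":-0.034,"dy":0.008,"hand":0.075},{"dx":-0.034,"dy":0.008,"hand":0.075},{"dx":-0.034,"dy":0.008,"hand":0.075},{"dx":-0.034,"dy":0.008,"hand":0.075},{"dx":-0.034,"dy":0.008,"hand":0.075},{"dx":-0.034,"dy":0.008,"hand":0.075},{"dx":-0.034,"dy":0.008,"hand":0.075},{"dx":-0.034,"dy":0.008,"hand":0.075},{"dx":-0.034,"dy":0.008,"hand":0.075},{"dx":-0.034,"dy":0.008,"hand":0.075}]'
python3 go.py 0.390 -0.2735 0.15 1.5
```

```text
t 0.93 pos [0.1735 0.5479 0.2308] w 0.07493013125218555 gf 0.0 F [-0.5  0.4 -0.2]
turn [-0.03  0.06 -0.33] shift now mm [-825.5  199.7   81.5] shift after turn mm [-826.7  194.9   80.8]invalid input
```

All seven keys are required in every row.

```bash

python3 -m pendant '[{"dx":-0.034,"dy":0.008,"dz":0,"rx":0,"ry":0,"rz":0,"hand":0.075},{"dx":-0.034,"dy":0.008,"dz":0,"rx":0,"ry":0,"rz":0,"hand":0.075},{"dx":-0.034,"dy":0.008,"dz":0,"rx":0,"ry":0,"rz":0,"hand":0.075},{"dx":-0.034,"dy":0.008,"dz":0,"rx":0,"ry":0,"rz":0,"hand":0.075},{"dx":-0.034,"dy":0.008,"dz":0,"rx":0,"ry":0,"rz":0,"hand":0.075},{"dx":-0.034,"dy":0.008,"dz":0,"rx":0,"ry":0,"rz":0,"hand":0.075},{"dx":-0.034,"dy":0.008,"dz":0,"rx":0,"ry":0,"rz":0,"hand":0.075},{"dx":-0.034,"dy":0.008,"dz":0,"rx":0,"ry":0,"rz":0,"hand":0.075},{"dx":-0.034,"dy":0.008,"dz":0,"rx":0,"ry":0,"rz":0,"hand":0.075},{"dx":-0.034,"dy":0.008,"dz":0,"rx":0,"ry":0,"rz":0,"hand":0.075},{"dx":-0.034,"dy":0.008,"dz":0,"rx":0,"ry":0,"rz":0,"hand":0.075},{"dx":-0.034,"dy":0.008,"dz":0,"rx":0,"ry":0,"rz":0,"hand":0.075}]'
python3 go.py 0.390 -0.2735 0.15 1.5
python3 -m pendant '[{"dx":-0.034,"dy":0.008,"dz":0,"rx":0,"ry":0,"rz":0,"hand":0.075},{"dx":-0.034,"dy":0.008,"dz":0,"rx":0,"ry":0,"rz":0,"hand":0.075},{"dx":-0.034,"dy":0.008,"dz":0,"rx":0,"ry":0,"rz":0,"hand":0.075},{"dx":-0.034,"dy":0.008,"dz":0,"rx":0,"ry":0,"rz":0,"hand":0.075},{"dx":-0.034,"dy":0.008,"dz":0,"rx":0,"ry":0,"rz":0,"hand":0.075},{"dx":-0.034,"dy":0.008,"dz":0,"rx":0,"ry":0,"rz":0,"hand":0.075},{"dx":-0.034,"dy":0.008,"dz":0,"rx":0,"ry":0,"rz":0,"hand":0.075},{"dx":-0.034,"dy":0.008,"dz":0,"rx":0,"ry":0,"rz":0,"hand":0.075},{"dx":-0.034,"dy":0.008,"dz":0,"rx":0,"ry":0,"rz":0,"hand":0.075},{"dx":-0.034,"dy":0.008,"dz":0,"rx":0,"ry":0,"rz":0,"hand":0.075},{"dx":-0.03,"dy":0.008,"dz":0,"rx":0,"ry":0,"rz":0,"hand":0.075},{"dx":0,"dy":0,"dz":0,"rx":0,"ry":0,"rz":0,"hand":0.075}]'
python3 go.py 0.390 -0.2735 0.15 1.5
```

```text
clock: 1.93
position: [0.2801, 0.1413, 0.2312]
ee_rot: [0.0, 0.697, 0.717, 0.0]
contact_force: [1.1, -0.2, -0.1]
width: 0.075
gripper_force: 0.0
t 1.93 pos [0.2801 0.1413 0.2312] w 0.07503777694528119 gf 0.0 F [ 1.1 -0.2 -0.1]
turn [ 0.01 -0.    0.07] shift now mm [-417.7   98.5   81.2] shift after turn mm [-417.6   99.    81.2]
clock: 2.93
position: [0.3802, -0.2305, 0.2309]
ee_rot: [0.002, 0.699, 0.715, -0.001]
contact_force: [0.6, 0.4, 0.7]
width: 0.0751
gripper_force: 0.0
t 2.93 pos [ 0.3802 -0.2305  0.2309] w 0.0751299667286516 gf 0.0 F [0.6 0.4 0.7]
turn [ 0.07  0.22 -0.2 ] shift now mm [-42.9   8.7  81.1] shift after turn mm [-43.3   8.7  80.9]
```

```bash

python3 -m pendant '[{"dx":-0.022,"dy":0.0045,"dz":0.01,"rx":0,"ry":0,"rz":-0.2,"hand":0.075},{"dx":-0.021,"dy":0.0045,"dz":0.02,"rx":0,"ry":0,"rz":0,"hand":0.075},{"dx":0,"dy":0,"dz":0.03,"rx":0,"ry":0,"rz":0,"hand":0.075},{"dx":0,"dy":0,"dz":0.03,"rx":0,"ry":0,"rz":0,"hand":0.075},{"dx":0,"dy":0,"dz":0.03,"rx":0,"ry":0,"rz":0,"hand":0.075},{"dx":0,"dy":0,"dz":0.03,"rx":0,"ry":0,"rz":0,"hand":0.075},{"dx":0,"dy":0,"dz":0.015,"rx":0,"ry":0,"rz":0,"hand":0.075},{"dx":0,"dy":0,"dz":0,"rx":0,"ry":0,"rz":0,"hand":0.075},{"dx":0,"dy":0,"dz":0,"rx":0,"ry":0,"rz":0,"hand":0.075}]'
python3 go.py 0.390 -0.2735 0.011 1.5
```

```text
clock: 3.68
position: [0.388, -0.2666, 0.0657]
ee_rot: [-0.001, 0.696, 0.718, 0.0]
contact_force: [-0.1, -0.2, 0.6]
width: 0.0752
gripper_force: 0.0
t 3.68 pos [ 0.388  -0.2666  0.0657] w 0.0752232967193835 gf 0.0 F [-0.1 -0.2  0.6]
turn [-0.09 -0.11  0.23] shift now mm [-7.   1.9 54.7] shift after turn mm [-6.9  1.8 54.7]
```

```bash

python3 -m pendant '[{"dx":-0.007,"dy":0.002,"dz":0.01,"rx":0,"ry":0,"rz":0,"hand":0.075},{"dx":0,"dy":0,"dz":0.015,"rx":0,"ry":0,"rz":0,"hand":0.075},{"dx":0,"dy":0,"dz":0.015,"rx":0,"ry":0,"rz":0,"hand":0.075},{"dx":0,"dy":0,"dz":0.010,"rx":0,"ry":0,"rz":0,"hand":0.075},{"dx":0,"dy":0,"dz":0.005,"rx":0,"ry":0,"rz":0,"hand":0.075},{"dx":0,"dy":0,"dz":0,"rx":0,"ry":0,"rz":0,"hand":0.075}]'
python3 - <<'E'
from h import *; from rig import manip
import numpy as np
d=manip.get_image("top"); s=manip.get_image("scene")
np.save("pics/top1.npy",d,allow_pickle=True)
c=lambda f,y0,y1,x0,x1:cv2.resize(f[y0:y1,x0:x1],(400,400),interpolation=cv2.INTER_NEAREST)
cv2.imwrite("pics/pre.png",np.hstack([c(d["frame"],215,280,385,450),c(s["frame"],250,330,310,390)])[:,:,::-1])
E
python3 go.py 0.390 -0.2735 0.011 1.5
```

```text
clock: 4.18
position: [0.391, -0.2748, 0.0111]
ee_rot: [0.0, 0.696, 0.718, 0.0]
contact_force: [0.1, 0.1, 1.0]
width: 0.0753
gripper_force: 0.0
t 4.28 pos [ 0.3914 -0.2751  0.0119] w 0.07484478614589718 gf 0.0 F [-0.3  0.  -0.4]
turn [0.08 0.07 0.22] shift now mm [ 1.6 -1.4  0.9] shift after turn mm [ 1.6 -1.4  0.9]
```

View pics/pre.png

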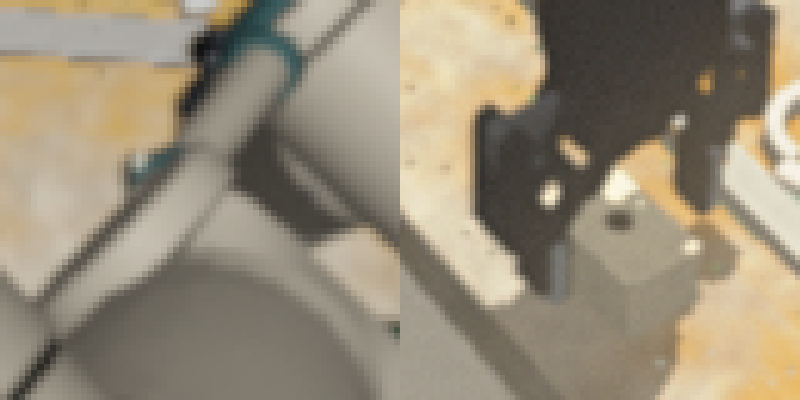

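The gripper straddles the block in the scene crop, with the dot at (620,220) between the fingers. I close the fingers and lift.

```bash

python3 -m pendant '[{"dx":0.001,"dy":-0.001,"dz":0,"rx":0,"ry":0,"rz":0,"hand":0.05},{"dx":0,"dy":0,"dz":0,"rx":0,"ry":0,"rz":0,"hand":0.045},{"dx":0,"dy":0,"dz":0,"rx":0,"ry":0,"rz":0,"hand":0.03},{"dx":0,"dy":0,"dz":0,"rx":0,"ry":0,"rz":0,"hand":0.03},{"dx":0,"dy":0,"dz":0,"rx":0,"ry":0,"rz":0,"hand":0.03},{"dx":0,"dy":0,"dz":0,"rx":0,"ry":0,"rz":0,"hand":0.03},{"dx":0,"dy":0,"dz":0,"rx":0,"ry":0,"rz":0,"hand":0.03}]' 35
python3 go.py 0.390 -0.2735 0.15 1.5
python3 -m pendant '[{"dx":0,"dy":0,"dz":-0.005,"rx":0,"ry":0,"rz":0,"hand":0.03},{"dx":0,"dy":0,"dz":-0.01,"rx":0,"ry":0,"rz":0,"hand":0.03},{"dx":0,"dy":0,"dz":-0.02,"rx":0,"ry":0,"rz":0,"hand":0.03},{"dx":0,"dy":0,"dz":-0.02,"rx":0,"ry":0,"rz":0,"hand":0.03},{"dx":0,"dy":0,"dz":-0.02,"rx":0,"ry":0,"rz":0,"hand":0.03},{"dx":0,"dy":0,"dz":-0.02,"rx":0,"ry":0,"rz":0,"hand":0.03},{"dx":0,"dy":0,"dz":-0.02,"rx":0,"ry":0,"rz":0,"hand":0.03},{"dx":0,"dy":0,"dz":-0.02,"rx":0,"ry":0,"rz":0,"hand":0.03},{"dx":0,"dy":0,"dz":-0.02,"rx":0,"ry":0,"rz":0,"hand":0.03},{"dx":0,"dy":0,"dz":-0.015,"rx":0,"ry":0,"rz":0,"hand":0.03},{"dx":0,"dy":0,"dz":0,"rx":0,"ry":0,"rz":0,"hand":0.03}]'
python3 go.py 0.4853 0.160 0.20 -65.9
```

```text
clock: 4.87
position: [0.39, -0.2736, 0.012]
ee_rot: [0.001, 0.696, 0.718, 0.0]
contact_force: [-0.5, 1.4, 6.2]
width: 0.0394
gripper_force: 36.3
t 4.87 pos [ 0.39   -0.2736  0.012 ] w 0.0394221525418323 gf 36.337687969207764 F [-0.5  1.4  6.2]
turn [0.05 0.05 0.22] shift now mm [ 0.00e+00  1.00e-01 -1.38e+02] shift after turn mm [ 1.00e-01 -0.00e+00 -1.38e+02]
clock: 5.78
position: [0.3911, -0.2746, 0.1843]
ee_rot: [0.003, 0.696, 0.718, 0.0]
contact_force: [-0.8, 0.2, -0.8]
width: 0.0391
gripper_force: 35.6
t 5.78 pos [ 0.3911 -0.2746  0.1843] w 0.039075001825612236 gf 35.581122636795044 F [-0.8  0.2 -0.8]
turn [ 0.39  0.07 67.63] shift now mm [431.5 107.3 -17.1] shift after turn mm [ 263.5 -358.3  -15.7]
```

```bash

python3 -m pendant '[{"dx":0,"dy":0,"dz":0,"rx":0.3,"ry":0,"rz":6.8,"hand":0.03},{"dx":0,"dy":0,"dz":0,"rx":0,"ry":0,"rz":6.8,"hand":0.03},{"dx":0,"dy":0,"dz":0,"rx":0,"ry":0,"rz":6.8,"hand":0.03},{"dx":0,"dy":0,"dz":0,"rx":0,"ry":0,"rz":6.8,"hand":0.03},{"dx":0,"dy":0,"dz":0,"rx":0,"ry":0,"rz":6.8,"hand":0.03},{"dx":0,"dy":0,"dz":0,"rx":0,"ry":0,"rz":6.8,"hand":0.03},{"dx":0,"dy":0,"dz":0,"rx":0,"ry":0,"rz":6.8,"hand":0.03},{"dx":0,"dy":0,"dz":0,"rx":0,"ry":0,"rz":6.7,"hand":0.03},{"dx":0,"dy":0,"dz":0,"rx":0,"ry":0,"rz":6.7,"hand":0.03},{"dx":0,"dy":0,"dz":0,"rx":0,"ry":0,"rz":6.6,"hand":0.03},{"dx":0.010,"dy":-0.012,"dz":-0.01,"rx":0,"ry":0,"rz":0,"hand":0.03},{"dx":0.018,"dy":-0.024,"dz":-0.006,"rx":0,"ry":0,"rz":0,"hand":0.03}]'
python3 -m pendant '[{"dx":0.018,"dy":-0.024,"dz":0,"rx":0,"ry":0,"rz":0,"hand":0.03},{"dx":0.018,"dy":-0.024,"dz":0,"rx":0,"ry":0,"rz":0,"hand":0.03},{"dx":0.018,"dy":-0.025,"dz":0,"rx":0,"ry":0,"rz":0,"hand":0.03},{"dx":0.018,"dy":-0.025,"dz":0,"rx":0,"ry":0,"rz":0,"hand":0.03},{"dx":0.018,"dy":-0.025,"dz":0,"rx":0,"ry":0,"rz":0,"hand":0.03},{"dx":0.018,"dy":-0.025,"dz":0,"rx":0,"ry":0,"rz":0,"hand":0.03},{"dx":0.018,"dy":-0.025,"dz":0,"rx":0,"ry":0,"rz":0,"hand":0.03},{"dx":0.018,"dy":-0.025,"dz":0,"rx":0,"ry":0,"rz":0,"hand":0.03},{"dx":0.018,"dy":-0.025,"dz":0,"rx":0,"ry":0,"rz":0,"hand":0.03},{"dx":0.018,"dy":-0.025,"dz":0,"rx":0,"ry":0,"rz":0,"hand":0.03},{"dx":0.018,"dy":-0.025,"dz":0,"rx":0,"ry":0,"rz":0,"hand":0.03},{"dx":0.018,"dy":-0.025,"dz":0,"rx":0,"ry":0,"rz":0,"hand":0.03}]'
python3 go.py 0.4853 0.160 0.06 -65.9
python3 -m pendant '[{"dx":0.01,"dy":-0.012,"dz":0,"rx":0,"ry":0,"rz":0,"hand":0.03},{"dx":0.006,"dy":-0.006,"dz":0,"rx":0,"ry":0,"rz":0,"hand":0.03},{"dx":0,"dy":0,"dz":0,"rx":0,"ry":0,"rz":0,"hand":0.03},{"dx":0,"dy":0,"dz":0,"rx":0,"ry":0,"rz":0,"hand":0.03}]'
python3 go.py 0.4853 0.160 0.06 -65.9
```

```text
clock: 6.78
position: [0.4004, -0.2307, 0.1962]
ee_rot: [-0.0, 0.978, 0.207, -0.003]
contact_force: [1.4, -0.3, -0.8]
width: 0.039
gripper_force: 35.6
clock: 7.78
position: [0.4751, 0.1327, 0.1956]
ee_rot: [-0.001, 0.978, 0.209, -0.004]
contact_force: [0.9, -0.3, -1.0]
width: 0.0395
gripper_force: 35.6
t 7.78 pos [0.4751 0.1327 0.1956] w 0.03949389328085668 gf 35.58404266834259 F [ 0.9 -0.3 -1. ]
turn [-0.16  0.39  0.04] shift now mm [ 21.4 -20.4 135.5] shift after turn mm [ 20.5 -20.8 135.6]
clock: 8.12
position: [0.4826, 0.1536, 0.196]
ee_rot: [-0.0, 0.978, 0.209, -0.004]
contact_force: [-0.7, -1.0, -0.4]
width: 0.0392
gripper_force: 35.6
t 8.12 pos [0.4826 0.1536 0.196 ] w 0.03919885859574753 gf 35.62982976436615 F [-0.7 -1.  -0.4]
turn [-0.11  0.4   0.06] shift now mm [  6.1  -4.5 136. ] shift after turn mm [  5.1  -4.8 136. ]
```

```bash

python3 -m pendant '[{"dx":0.003,"dy":-0.0025,"dz":0.01,"rx":-0.1,"ry":0.4,"rz":0,"hand":0.03},{"dx":0.0025,"dy":-0.0025,"dz":0.02,"rx":0,"ry":0,"rz":0,"hand":0.03},{"dx":0,"dy":0,"dz":0.025,"rx":0,"ry":0,"rz":0,"hand":0.03},{"dx":0,"dy":0,"dz":0.025,"rx":0,"ry":0,"rz":0,"hand":0.03},{"dx":0,"dy":0,"dz":0.025,"rx":0,"ry":0,"rz":0,"hand":0.03},{"dx":0,"dy":0,"dz":0.025,"rx":0,"ry":0,"rz":0,"hand":0.03},{"dx":0,"dy":0,"dz":0.01,"rx":0,"ry":0,"rz":0,"hand":0.03},{"dx":0,"dy":0,"dz":0,"rx":0,"ry":0,"rz":0,"hand":0.03},{"dx":0,"dy":0,"dz":0,"rx":0,"ry":0,"rz":0,"hand":0.03},{"dx":0,"dy":0,"dz":0,"rx":0,"ry":0,"rz":0,"hand":0.03}]'
python3 go.py 0.4853 0.160 0.016 -65.9
python3 - <<'E'
from h import *; from rig import manip
d=manip.get_image("top"); s=manip.get_image("scene")
np.save("pics/scene2.npy",s,allow_pickle=True);np.save("pics/top2.npy",d,allow_pickle=True)
c=lambda f,y0,y1,x0,x1:cv2.resize(f[y0:y1,x0:x1],(400,500),interpolation=cv2.INTER_CUBIC)
cv2.imwrite("pics/pl.png",np.hstack([c(d["frame"],135,235,225,305),c(s["frame"],130,220,262,334)])[:,:,::-1])
E
python3 go.py 0.4853 0.160 0.016 -65.9
```

```text
clock: 8.95
position: [0.4876, 0.1609, 0.0582]
ee_rot: [-0.0, 0.978, 0.209, 0.002]
contact_force: [0.9, 0.1, -0.9]
width: 0.0389
gripper_force: 35.6
t 8.95 pos [0.4876 0.1609 0.0582] w 0.03892856790865809 gf 35.610331892967224 F [ 0.9  0.1 -0.9]
turn [ 0.01 -0.27 -0.01] shift now mm [-2.6 -0.1 42.2] shift after turn mm [-2.4 -0.1 42.2]
t 9.05 pos [0.4877 0.1612 0.0584] w 0.039359026459179 gf 35.61041593551636 F [ 0.5  0.1 -0.9]
turn [ 0.02 -0.32  0.01] shift now mm [-2.9  0.1 42.4] shift after turn mm [-2.6  0.1 42.4]
```

View pics/pl.png

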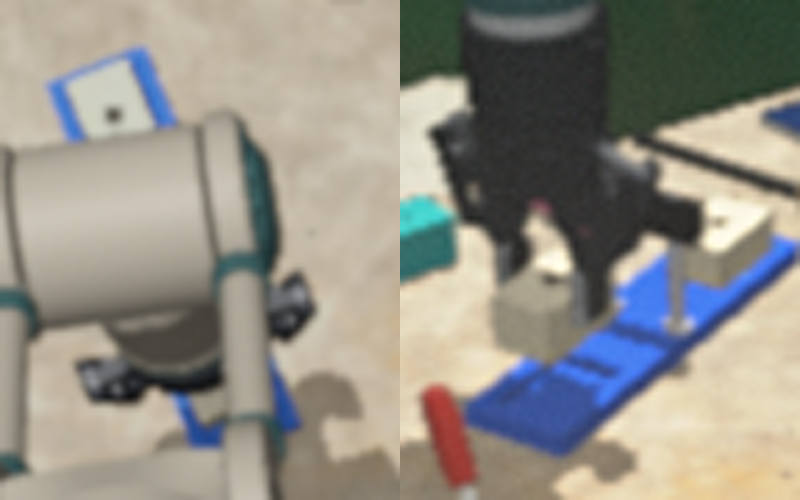

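The crop shows the block held level over the empty pocket, with its near bottom corner at about (545,360) and the carrier undisturbed. I check the offset numerically.

```bash
python3 - <<'E'
from h import *
s=load("scene2"); k=.18
px=lambda c:(np.array(c,float)-[400,0])*k+[261.6,129.6]
zb=.0584-.012
print("bottom corner cast",cast(s,px([(545,361),(497,318),(614,320)]),zb).round(4))
C=np.array([.4877,.1612]);u=np.array([-.913,-.408]);v=np.array([.408,-.913])
P=[np.r_[C+a*u+b*v,zb] for a,b in((.031,.020),(.031,-.020),(-.031,.020))]
print("expected",np.round(P,4),"px", ((proj(s,P)-[261.6,129.6])/k+[400,0]).round(0))
# carrier plate top corners, from scene
print("carrier plate top corners scene",cast(s,px([(467,408),(563,440),(797,243)]),.014).round(4))
Cc=np.array([.5625,.195])
P=[np.r_[Cc+a*u+b*v,.014] for a,b in((.128,-.033),(.128,.033),(-.128,.033))]
print("exp",np.round(P,4),((proj(s,P)-[261.6,129.6])/k+[400,0]).round(0))
E
```

```text
bottom corner cast [[0.47   0.1383 0.0464]
 [0.4712 0.1941 0.0464]
 [0.5229 0.1542 0.0464]]
expected [[0.4676 0.1303 0.0464]
 [0.4512 0.1668 0.0464]
 [0.5242 0.1556 0.0464]] px [[549. 369.]
 [489. 349.]
 [615. 318.]]
carrier plate top corners scene [[0.4356 0.1679 0.014 ]
 [0.4623 0.1099 0.014 ]
 [0.6937 0.2182 0.014 ]]
exp [[0.4322 0.1729 0.014 ]
 [0.4591 0.1126 0.014 ]
 [0.6928 0.2171 0.014 ]] [[457. 406.]
 [555. 440.]
 [797. 244.]]
```

```bash

python3 -m pendant '[{"dx":-0.0025,"dy":0,"dz":0.005,"rx":0,"ry":-0.3,"rz":0,"hand":0.03},{"dx":0,"dy":0,"dz":0.010,"rx":0,"ry":0,"rz":0,"hand":0.03},{"dx":0,"dy":0,"dz":0.010,"rx":0,"ry":0,"rz":0,"hand":0.03},{"dx":0,"dy":0,"dz":0.003,"rx":0,"ry":0,"rz":0,"hand":0.03},{"dx":0,"dy":0,"dz":0,"rx":0,"ry":0,"rz":0,"hand":0.03},{"dx":0,"dy":0,"dz":0,"rx":0,"ry":0,"rz":0,"hand":0.03},{"dx":0,"dy":0,"dz":0,"rx":0,"ry":0,"rz":0,"hand":0.03}]'
python3 go.py 0.4853 0.160 0.016 -65.9
python3 - <<'E'
from h import *; from rig import manip
p=[]
for _ in range(4): manip.get_image("top"); p.append(manip.get_state()["position"])
print(np.array(p).round(4))
E
```

```text
clock: 9.63
position: [0.4842, 0.1602, 0.0288]
ee_rot: [0.0, 0.978, 0.209, -0.001]
contact_force: [-1.1, 0.1, -0.9]
width: 0.0396
gripper_force: 35.6
t 9.63 pos [0.4842 0.1602 0.0288] w 0.039630062919430824 gf 35.634459257125854 F [-1.1  0.1 -0.9]
turn [-0.03  0.16  0.03] shift now mm [ 1.   0.7 12.8] shift after turn mm [ 0.9  0.6 12.8]
[[0.4843 0.1602 0.029 ]
 [0.4844 0.1602 0.0291]
 [0.4843 0.1602 0.0291]
 [0.4843 0.1602 0.0292]]
```

```bash

python3 -m pendant '[{"dx":0.001,"dy":0.0003,"dz":0.002,"rx":0,"ry":0.1,"rz":0,"hand":0.03},{"dx":0,"dy":0,"dz":0.002,"rx":0,"ry":0,"rz":0,"hand":0.03},{"dx":0,"dy":0,"dz":0.002,"rx":0,"ry":0,"rz":0,"hand":0.03},{"dx":0,"dy":0,"dz":0,"rx":0,"ry":0,"rz":0,"hand":0.03},{"dx":0,"dy":0,"dz":0,"rx":0,"ry":0,"rz":0,"hand":0.03}]'
python3 go.py 0.4853 0.160 0.016 -65.9
```

```text
clock: 10.25
position: [0.4856, 0.1604, 0.0228]
ee_rot: [-0.0, 0.978, 0.209, -0.0]
contact_force: [2.3, 0.1, -1.5]
width: 0.0391
gripper_force: 35.6
t 10.25 pos [0.4856 0.1604 0.0228] w 0.03911795806268645 gf 35.61638832092285 F [ 2.3  0.1 -1.5]
turn [-0.02  0.    0.02] shift now mm [-0.5  0.2  6.8] shift after turn mm [-0.5  0.2  6.8]
```

```bash

python3 -m pendant '[{"dx":0.0003,"dy":0,"dz":0.0015,"rx":0,"ry":0,"rz":0,"hand":0.03},{"dx":0,"dy":0,"dz":0.0015,"rx":0,"ry":0,"rz":0,"hand":0.03},{"dx":0,"dy":0,"dz":0.0015,"rx":0,"ry":0,"rz":0,"hand":0.03},{"dx":0,"dy":0,"dz":0,"rx":0,"ry":0,"rz":0,"hand":0.03},{"dx":0,"dy":0,"dz":0,"rx":0,"ry":0,"rz":0,"hand":0.03}]'
python3 go.py 0.4853 0.160 0.016 -65.9
```

```text
clock: 10.67
position: [0.4856, 0.1605, 0.0183]
ee_rot: [-0.0, 0.978, 0.209, -0.0]
contact_force: [2.1, 0.3, -1.8]
width: 0.0397
gripper_force: 35.5
t 10.67 pos [0.4856 0.1605 0.0183] w 0.03970310403618402 gf 35.54787576198578 F [ 2.1  0.3 -1.8]
turn [-0.03  0.03  0.02] shift now mm [-0.5  0.3  2.3] shift after turn mm [-0.5  0.3  2.3]
```

```bash

python3 -m pendant '[{"dx":0,"dy":0,"dz":0.0007,"rx":0,"ry":0,"rz":0,"hand":0.03},{"dx":0,"dy":0,"dz":0.0007,"rx":0,"ry":0,"rz":0,"hand":0.03},{"dx":0,"dy":0,"dz":0,"rx":0,"ry":0,"rz":0,"hand":0.03},{"dx":0,"dy":0,"dz":0,"rx":0,"ry":0,"rz":0,"hand":0.03}]'
python3 go.py 0.4853 0.160 0.016 -65.9
python3 -m pendant '[{"dx":0,"dy":0,"dz":0.0006,"rx":0,"ry":0,"rz":0,"hand":0.03},{"dx":0,"dy":0,"dz":0,"rx":0,"ry":0,"rz":0,"hand":0.03},{"dx":0,"dy":0,"dz":0,"rx":0,"ry":0,"rz":0,"hand":0.03}]'
python3 go.py 0.4853 0.160 0.016 -65.9
```

```text
clock: 11.0
position: [0.4856, 0.1605, 0.0171]
ee_rot: [-0.0, 0.978, 0.209, -0.0]
contact_force: [1.7, 1.3, -0.3]
width: 0.0391
gripper_force: 35.7
t 11.0 pos [0.4856 0.1605 0.0171] w 0.039136418844031 gf 35.73079168796539 F [ 1.7  1.3 -0.3]
turn [-0.03  0.03  0.02] shift now mm [-0.5  0.3  1.1] shift after turn mm [-0.5  0.3  1.1]
clock: 11.25
position: [0.4857, 0.1605, 0.017]
ee_rot: [-0.0, 0.978, 0.209, -0.0]
contact_force: [1.9, 0.4, 5.5]
width: 0.0393
gripper_force: 36.4
t 11.25 pos [0.4857 0.1605 0.017 ] w 0.039296618135043926 gf 36.379879117012024 F [1.9 0.4 5.5]
turn [-0.02  0.01  0.02] shift now mm [-0.6  0.3  1. ] shift after turn mm [-0.6  0.3  1. ]
```

Floor contact: 5.5 N at TCP 0.017. I open gently and then retreat.

```bash

python3 -m pendant '[{"dx":0,"dy":0,"dz":-0.0005,"rx":0,"ry":0,"rz":0,"hand":0.041},{"dx":0,"dy":0,"dz":0,"rx":0,"ry":0,"rz":0,"hand":0.043},{"dx":0,"dy":0,"dz":0,"rx":0,"ry":0,"rz":0,"hand":0.046},{"dx":0,"dy":0,"dz":0,"rx":0,"ry":0,"rz":0,"hand":0.05},{"dx":0,"dy":0,"dz":0,"rx":0,"ry":0,"rz":0,"hand":0.055},{"dx":0,"dy":0,"dz":0,"rx":0,"ry":0,"rz":0,"hand":0.055},{"dx":0,"dy":0,"dz":0,"rx":0,"ry":0,"rz":0,"hand":0.055},{"dx":0,"dy":0,"dz":0,"rx":0,"ry":0,"rz":0,"hand":0.055}]'
python3 -m pendant '[{"dx":0,"dy":0,"dz":-0.003,"rx":0,"ry":0,"rz":0,"hand":0.055},{"dx":0,"dy":0,"dz":-0.01,"rx":0,"ry":0,"rz":0,"hand":0.055},{"dx":0,"dy":0,"dz":-0.02,"rx":0,"ry":0,"rz":0,"hand":0.055},{"dx":0,"dy":0,"dz":-0.025,"rx":0,"ry":0,"rz":0,"hand":0.055},{"dx":0,"dy":0,"dz":-0.025,"rx":0,"ry":0,"rz":0,"hand":0.055},{"dx":0,"dy":0,"dz":-0.025,"rx":0,"ry":0,"rz":0,"hand":0.055},{"dx":0,"dy":0,"dz":-0.025,"rx":0,"ry":0,"rz":0,"hand":0.055},{"dx":0,"dy":0,"dz":-0.025,"rx":0,"ry":0,"rz":0,"hand":0.055},{"dx":-0.02,"dy":0,"dz":-0.02,"rx":0,"ry":0,"rz":0,"hand":0.055},{"dx":-0.03,"dy":0,"dz":0,"rx":0,"ry":0,"rz":0,"hand":0.055},{"dx":-0.03,"dy":0,"dz":0,"rx":0,"ry":0,"rz":0,"hand":0.055},{"dx":0,"dy":0,"dz":0,"rx":0,"ry":0,"rz":0,"hand":0.055}]'
python3 - <<'E'
from h import *; from rig import manip
d=manip.get_image("top"); s=manip.get_image("scene")
np.save("pics/scene3.npy",s,allow_pickle=True);np.save("pics/top3.npy",d,allow_pickle=True)
c=lambda f,y0,y1,x0,x1:cv2.resize(f[y0:y1,x0:x1],(400,500),interpolation=cv2.INTER_CUBIC)
cv2.imwrite("pics/placed.png",np.hstack([c(d["frame"],135,235,225,305),c(s["frame"],130,220,262,334)])[:,:,::-1])
E
```

```text
clock: 11.92
position: [0.4853, 0.1604, 0.0168]
ee_rot: [-0.0, 0.978, 0.209, -0.001]
contact_force: [1.5, -0.3, -0.3]
width: 0.0549
gripper_force: 0.0
clock: 12.92
position: [0.4064, 0.1261, 0.1957]
ee_rot: [0.0, 0.978, 0.209, -0.003]
contact_force: [-0.4, -0.5, -1.2]
width: 0.0547
gripper_force: 0.0
```

View pics/placed.png

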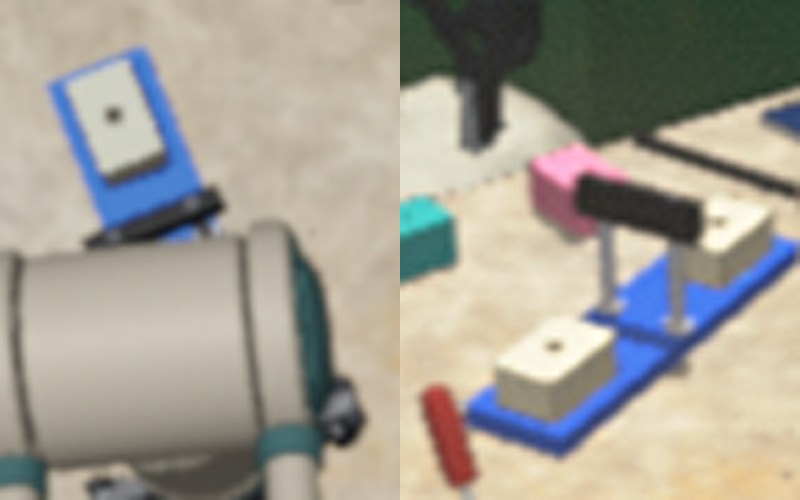

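The block sits flat and square in pocket_b: the near block in the scene crop, dot at (555,345), has even blue margins all round. Now I turn 90° for the grip bar.

```bash

python3 -m pendant '[{"dx":0,"dy":0,"dz":0,"rx":0,"ry":0,"rz":-7,"hand":0.06},{"dx":0,"dy":0,"dz":0,"rx":0,"ry":0,"rz":-7,"hand":0.06},{"dx":0,"dy":0,"dz":0,"rx":0,"ry":0,"rz":-7,"hand":0.06},{"dx":0,"dy":0,"dz":0,"rx":0,"ry":0,"rz":-7,"hand":0.06},{"dx":0,"dy":0,"dz":0,"rx":0,"ry":0,"rz":-7,"hand":0.06},{"dx":0,"dy":0,"dz":0,"rx":0,"ry":0,"rz":-7,"hand":0.06},{"dx":0,"dy":0,"dz":0,"rx":0,"ry":0,"rz":-7,"hand":0.06},{"dx":0,"dy":0,"dz":0,"rx":0,"ry":0,"rz":-7,"hand":0.06},{"dx":0,"dy":0,"dz":0,"rx":0,"ry":0,"rz":-7,"hand":0.06},{"dx":0,"dy":0,"dz":0,"rx":0,"ry":0,"rz":-7,"hand":0.06},{"dx":0,"dy":0,"dz":0,"rx":0,"ry":0,"rz":-7,"hand":0.06},{"dx":0,"dy":0,"dz":0,"rx":0,"ry":0,"rz":-7,"hand":0.06}]'
python3 -m pendant '[{"dx":0,"dy":0,"dz":0,"rx":0,"ry":0,"rz":-6,"hand":0.06},{"dx":0,"dy":0,"dz":0,"rx":0,"ry":0,"rz":0,"hand":0.06},{"dx":0,"dy":0,"dz":0,"rx":0,"ry":0,"rz":0,"hand":0.06}]'
python3 go.py 0.563 0.195 0.135 24.1
```

```text
clock: 14.02
position: [0.414, 0.1281, 0.1953]
ee_rot: [-0.0, 0.584, 0.811, 0.0]
contact_force: [-0.1, 0.2, -0.0]
width: 0.0597
gripper_force: 0.0
clock: 14.27
position: [0.4135, 0.128, 0.1952]
ee_rot: [-0.0, 0.545, 0.839, -0.0]
contact_force: [-0.4, 0.1, 0.0]
width: 0.0602
gripper_force: 0.0
t 14.27 pos [0.4135 0.128  0.1952] w 0.06017198659468469 gf 0.0 F [-0.4  0.1  0. ]
turn [-0.02 -0.03 -0.12] shift now mm [  0.4 163.8  60.1] shift after turn mm [1.000e-01 1.638e+02 6.020e+01]
```

```bash

python3 -m pendant '[{"dx":0,"dy":0.015,"dz":0,"rx":0,"ry":0,"rz":-0.1,"hand":0.06},{"dx":0,"dy":0.025,"dz":0,"rx":0,"ry":0,"rz":0,"hand":0.06},{"dx":0,"dy":0.03,"dz":0,"rx":0,"ry":0,"rz":0,"hand":0.06},{"dx":0,"dy":0.03,"dz":0,"rx":0,"ry":0,"rz":0,"hand":0.06},{"dx":0,"dy":0.03,"dz":0,"rx":0,"ry":0,"rz":0,"hand":0.06},{"dx":0,"dy":0.025,"dz":0,"rx":0,"ry":0,"rz":0,"hand":0.06},{"dx":0,"dy":0.009,"dz":0.015,"rx":0,"ry":0,"rz":0,"hand":0.06},{"dx":0,"dy":0,"dz":0.025,"rx":0,"ry":0,"rz":0,"hand":0.06},{"dx":0,"dy":0,"dz":0.02,"rx":0,"ry":0,"rz":0,"hand":0.06},{"dx":0,"dy":0,"dz":0,"rx":0,"ry":0,"rz":0,"hand":0.06},{"dx":0,"dy":0,"dz":0,"rx":0,"ry":0,"rz":0,"hand":0.06},{"dx":0,"dy":0,"dz":0,"rx":0,"ry":0,"rz":0,"hand":0.06}]'
python3 go.py 0.563 0.195 0.066 24.1
```

```text
clock: 15.27
position: [0.563, 0.1952, 0.1358]
ee_rot: [0.0, 0.543, 0.839, 0.0]
contact_force: [0.7, 0.0, -0.1]
width: 0.0598
gripper_force: 0.0
t 15.27 pos [0.563  0.1952 0.1358] w 0.059773543094560025 gf 0.0 F [ 0.7  0.  -0.1]
turn [ 0.04 -0.02  0.06] shift now mm [-0.2 -0.2 69.8] shift after turn mm [-0.2 -0.1 69.8]
```

```bash

python3 -m pendant '[{"dx":0,"dy":0,"dz":0.01,"rx":0,"ry":0,"rz":0,"hand":0.06},{"dx":0,"dy":0,"dz":0.015,"rx":0,"ry":0,"rz":0,"hand":0.06},{"dx":0,"dy":0,"dz":0.02,"rx":0,"ry":0,"rz":0,"hand":0.06},{"dx":0,"dy":0,"dz":0.015,"rx":0,"ry":0,"rz":0,"hand":0.06},{"dx":0,"dy":0,"dz":0.01,"rx":0,"ry":0,"rz":0,"hand":0.06},{"dx":0,"dy":0,"dz":0,"rx":0,"ry":0,"rz":0,"hand":0.06},{"dx":0,"dy":0,"dz":0,"rx":0,"ry":0,"rz":0,"hand":0.05},{"dx":0,"dy":0,"dz":0,"rx":0,"ry":0,"rz":0,"hand":0.04},{"dx":0,"dy":0,"dz":0,"rx":0,"ry":0,"rz":0,"hand":0.03},{"dx":0,"dy":0,"dz":0,"rx":0,"ry":0,"rz":0,"hand":0.022}]' 80
python3 go.py 0.563 0.195 0.066 24.1
python3 -m pendant '[{"dx":0,"dy":0,"dz":0,"rx":0,"ry":0,"rz":0,"hand":0.018},{"dx":0,"dy":0,"dz":0,"rx":0,"ry":0,"rz":0,"hand":0.016},{"dx":0,"dy":0,"dz":0,"rx":0,"ry":0,"rz":0,"hand":0.014},{"dx":0,"dy":0,"dz":0,"rx":0,"ry":0,"rz":0,"hand":0.012},{"dx":0,"dy":0,"dz":0,"rx":0,"ry":0,"rz":0,"hand":0.008},{"dx":0,"dy":0,"dz":0,"rx":0,"ry":0,"rz":0,"hand":0.004},{"dx":0,"dy":0,"dz":0,"rx":0,"ry":0,"rz":0,"hand":0.004},{"dx":0,"dy":0,"dz":0,"rx":0,"ry":0,"rz":0,"hand":0.004},{"dx":0,"dy":0,"dz":0,"rx":0,"ry":0,"rz":0,"hand":0.004}]'
python3 go.py 0.563 0.195 0.166 24.1
```

```text
clock: 16.1
position: [0.5627, 0.1952, 0.0659]
ee_rot: [0.0, 0.543, 0.84, 0.0]
contact_force: [0.2, 0.3, -0.4]
width: 0.0219
gripper_force: 0.0
t 16.1 pos [0.5627 0.1952 0.0659] w 0.021883793991285736 gf 0.0 F [ 0.2  0.3 -0.4]
turn [ 0.06 -0.01  0.12] shift now mm [-0.3  0.2 -0.1] shift after turn mm [-0.3  0.2 -0.1]
clock: 16.85
position: [0.5641, 0.1957, 0.066]
ee_rot: [0.001, 0.543, 0.84, 0.002]
contact_force: [4.0, 1.7, 5.1]
width: 0.0128
gripper_force: 78.3
t 16.85 pos [0.5641 0.1957 0.066 ] w 0.01281191775767545 gf 78.34267258644104 F [4.  1.7 5.1]
turn [0.22 0.   0.12] shift now mm [  -0.2   -0.9 -100. ] shift after turn mm [  -0.2   -1.3 -100. ]
```

Gripped at 78 N, 12.8 mm wide. I lift gently.

```bash

python3 -m pendant '[{"dx":0,"dy":0,"dz":-0.001,"rx":0,"ry":0,"rz":0,"hand":0.004},{"dx":0,"dy":0,"dz":-0.002,"rx":0,"ry":0,"rz":0,"hand":0.004},{"dx":0,"dy":0,"dz":-0.003,"rx":0,"ry":0,"rz":0,"hand":0.004},{"dx":0,"dy":0,"dz":-0.004,"rx":0,"ry":0,"rz":0,"hand":0.004},{"dx":0,"dy":0,"dz":-0.005,"rx":0,"ry":0,"rz":0,"hand":0.004},{"dx":0,"dy":0,"dz":-0.003,"rx":0,"ry":0,"rz":0,"hand":0.004},{"dx":0,"dy":0,"dz":-0.002,"rx":0,"ry":0,"rz":0,"hand":0.004},{"dx":0,"dy":0,"dz":0,"rx":0,"ry":0,"rz":0,"hand":0.004},{"dx":0,"dy":0,"dz":0,"rx":0,"ry":0,"rz":0,"hand":0.004}]'
python3 go.py 0.563 0.195 0.166 24.1
python3 -m pendant '[{"dx":0,"dy":0,"dz":-0.003,"rx":0,"ry":0,"rz":0,"hand":0.004},{"dx":0,"dy":0,"dz":-0.006,"rx":0,"ry":0,"rz":0,"hand":0.004},{"dx":0,"dy":0,"dz":-0.009,"rx":0,"ry":0,"rz":0,"hand":0.004},{"dx":0,"dy":0,"dz":-0.011,"rx":0,"ry":0,"rz":0,"hand":0.004},{"dx":0,"dy":0,"dz":-0.012,"rx":0,"ry":0,"rz":0,"hand":0.004},{"dx":0,"dy":0,"dz":-0.012,"rx":0,"ry":0,"rz":0,"hand":0.004},{"dx":0,"dy":0,"dz":-0.011,"rx":0,"ry":0,"rz":0,"hand":0.004},{"dx":0,"dy":0,"dz":-0.009,"rx":0,"ry":0,"rz":0,"hand":0.004},{"dx":0,"dy":0,"dz":-0.005,"rx":0,"ry":0,"rz":0,"hand":0.004},{"dx":0,"dy":0,"dz":-0.002,"rx":0,"ry":0,"rz":0,"hand":0.004},{"dx":0,"dy":0,"dz":0,"rx":0,"ry":0,"rz":0,"hand":0.004},{"dx":0,"dy":0,"dz":0,"rx":0,"ry":0,"rz":0,"hand":0.004}]'
python3 -m pendant '[{"dx":0,"dy":0,"dz":0,"rx":0,"ry":0,"rz":0,"hand":0.004},{"dx":0,"dy":0,"dz":0,"rx":0,"ry":0,"rz":0,"hand":0.004},{"dx":0,"dy":0,"dz":0,"rx":0,"ry":0,"rz":0,"hand":0.004},{"dx":0,"dy":0,"dz":0,"rx":0,"ry":0,"rz":0,"hand":0.004},{"dx":0,"dy":0,"dz":0,"rx":0,"ry":0,"rz":0,"hand":0.004},{"dx":0,"dy":0,"dz":0,"rx":0,"ry":0,"rz":0,"hand":0.004}]'
python3 go.py 0.563 0.195 0.166 24.1
python3 - <<'E'
from h import *; from rig import manip
s=manip.get_image("scene"); np.save("pics/scene4.npy",s,allow_pickle=True)
cv2.imwrite("pics/lift.png",cv2.resize(s["frame"][100:220,250:370],(600,600),interpolation=cv2.INTER_CUBIC)[:,:,::-1])
E
```

```text
clock: 17.6
position: [0.5619, 0.1949, 0.0849]
ee_rot: [-0.001, 0.543, 0.84, -0.0]
contact_force: [-0.1, -0.6, -8.6]
width: 0.0126
gripper_force: 77.9
t 17.6 pos [0.5619 0.1949 0.0849] w 0.012629425897481422 gf 77.91861176490784 F [-0.1 -0.6 -8.6]
turn [-0.07 -0.03  0.12] shift now mm [ -0.3   0.9 -81.1] shift after turn mm [ -0.4   1.  -81.1]
clock: 18.6
position: [0.5616, 0.1948, 0.1643]
ee_rot: [-0.001, 0.543, 0.84, -0.001]
contact_force: [-0.7, -0.2, -8.0]
width: 0.0128
gripper_force: 78.1
clock: 19.1
position: [0.562, 0.195, 0.1646]
ee_rot: [-0.001, 0.543, 0.84, -0.0]
contact_force: [-0.9, 0.3, -6.1]
width: 0.0129
gripper_force: 78.1
t 19.1 pos [0.562  0.195  0.1646] w 0.012885076787169178 gf 78.14359545707703 F [-0.9  0.3 -6.1]
turn [-0.08 -0.04  0.12] shift now mm [-0.4  0.9 -1.4] shift after turn mm [-0.4  0.9 -1.4]
```

View pics/lift.png

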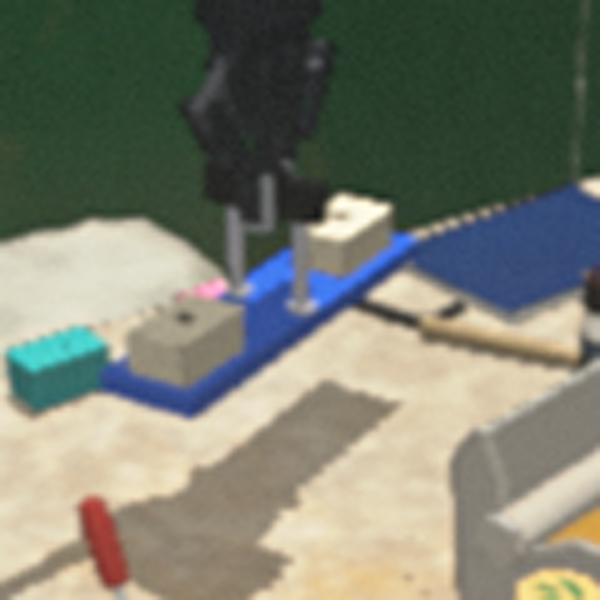

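The carrier hangs about 10 cm up with both blocks in it; the plate's corners are at crop (104,375), (190,405) and (417,240). A quick numeric check of the level before handing in.

```bash
python3 - <<'E'
from h import *
s=load("scene4"); C=np.array([.562,.195]);u=np.array([-.913,-.408]);v=np.array([.408,-.913])
for tilt in (-5,0,5):
    k=np.sin(np.radians(tilt))
    P=[np.r_[C+a*u+b*v,.1125+a*k] for a,b in((.128,-.033),(.128,.033),(-.128,.033))]
    print(tilt,((proj(s,P)-[249.6,99.6])*5).round(0).tolist())
E
```

```text
-5 [[98.0, 389.0], [190.0, 417.0], [417.0, 223.0]]
0 [[96.0, 372.0], [188.0, 400.0], [417.0, 238.0]]
5 [[94.0, 355.0], [187.0, 382.0], [417.0, 254.0]]
```

The corners match a tilt of 0 to about 1°.

```bash
python3 -c "
from rig import manip
print(manip.sign_off())"
```

```text
the job is handed in; nothing more can be done
None
```

The job is handed in: the loose block is set in the empty pocket, and the carrier is held by its grip bar about 10 cm up, level to about 1° with both blocks in their pockets; sign-off did not report a verdict.

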